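# Run out the detector carrier plate to its gauge and hold it

## Task

Swing the folded leg at the foot of the aluminium stand round until it snaps home in its end catch, pointing straight out in front of the stand. Then slide the detector plate that lies on the stand straight out over the leg, flat on the stand, until its front edge is directly above the cross-bar gauge on the leg. Out there the plate tips over if it is let go, so finish while still holding it level with the gripper, and leave the other things on the bench where they are.

Things in the scene. Friction and masses are not known exactly. Their poses are not given: they have to be found in the camera images.
- stand: Fixed aluminium riser stand, open box section 220 long (its x) x 110 wide (its y) x 130 high (mm). Origin: centre of its underside, on the bench; z up. Its +x is 'out', the way the leg ends up and the plate slides, roughly to the robot's left. Flat top without rims, 130 above the bench; front top edge at x = +110.
- leg (a joint): Leg angle, rad; starts at 0 to 0.45. 0 = folded along the stand's +y (towards the robot), grows clockwise from above to 1.571 = straight out along the stand's +x, end stop. A sprung catch resists from about 0.9 on, about 4 N at the post; past 1.35 it pulls the leg to the stop and keeps it there. Leg: aluminium bar 215 long, 28 wide, top 24 above the bench.
- leg_hinge (a point): Point on the leg's vertical hinge axis, 20 above the bench, at x = +122, y = 0 of the stand.
- leg_post (a point): Top centre of the upright round steel post on the leg, for moving it by hand: diameter 18, from 24 to 115 above the bench, 100 from the hinge axis. Axes: x along the leg away from the hinge, z up.
- mark (a point): Mark: centre plane of the dark cross-bar gauge clamped on the leg 128 to 172 from the hinge axis; point 115 above the bench over the leg's middle; x along the leg, outward. Bar 14 wide, 150 long across the leg, top 32 up, with two upright pointers (4 along x 10 across, top 115 up) 68 either side of the middle. Leg home, it is 140 to 184 beyond the stand's front edge; the plate passes above.
- plate: Loose aluminium plate 290 long (x) x 90 wide (y) x 8 thick, 0.64 to 0.96 kg, flat on the stand, within 8 mm and 0.06 rad of straight. Origin: centre of its underside; x towards its front end. On top, a black detector head (70 x 70, 45 high) 15 behind the front edge and a grip block at the rear. Its centre of mass is only about 107 behind the front edge.
- plate_front (a point): Middle of the lower front edge of the plate, at x = +145 in the plate's frame.
- plate_grip (a point): Top middle of the aluminium grip block on the plate's rear: 16 thick (plate x) x 60 wide (plate y), standing 45 above the plate's top face, at x = -115 in the plate's frame, 260 behind the front edge. At the gauge a downward hold of up to about 10 N here keeps the plate level.
- lens_ring: Bystander: loose steel ring, 60 across, 18 high, beside the stand. Origin: underside centre.
- screwdriver: Bystander: screwdriver 180 long, lying beside the stand. Origin: underside centre.
- clamp_block: Bystander: small dark steel block 50 x 30 x 30 with a short stud, beside the stand's rear. Origin: underside centre.
- mount_post: Bystander: small post on a round foot, 40 across, 60 high, beside the plate's path. Origin: underside centre.
- mug: Bystander: white mug 90 high. Origin: underside centre.
- meter: Bystander: black handheld meter 150 x 80 x 35, lying flat. Origin: underside centre.
- reel: Bystander: cardboard reel 100 across, 40 high, lying flat. Origin: underside centre.

How it is judged:
By the outcome, as a careful person would: the job done as asked, in the order asked, and still so for the second after the job is handed in, while the arm keeps its last pose, push and grip.
It also fails if it takes over 58 s, if anything falls off the work surface, if the arm or the gripper's body presses on something with over 40 N, if the wrist force passes 120 N, or if a joint passes its speed limit or range.

## Robot

A 6-joint arm with a two-finger parallel gripper is mounted at the origin on the work surface. World frame = base frame: x ahead of the robot, y to its left, z up, the work surface at z = 0. Lengths are in mm, angles in degrees, forces in N, time in s.
With the tool pointing down it reaches from about 350 to 850 mm from the base axis. Payload 8.1 kg.
Tool frame: the origin (TCP) lies at the very end of the fingers, on their centre line; the grasp point (between the pads) lies 19 mm behind it (r.grip_depth is the distance from the TCP to the grasp point, in mm); z points along the fingers, y is the direction in which the jaws open and shut (so a half turn about z gives the same grasp; the last joint's range is limited). The gripper opens to 85 mm and grips with 20 to 120 N. Pads are 22 mm wide; open, the fingers measure 114 mm over their backs; the gripper's body (76 mm by 85 mm) begins 54 mm behind the grasp point. The pads swing forward as they close: fully open they stand 13 mm farther back than shut.
Start: joints at [60.768, 7.471, 85.268, -0, 87.261, -4.893], TCP at [247.263, 546.687, 231.292] pointing down, gripper open.
Joint ranges: [-169.43, 169.43], [-51.17, 129.36], [1.28, 143.12], [-76.62, 256.62], [0, 156.53], [-152.29, 152.29]. Speed limits (degrees/s): [136.94, 136.94, 159.86, 180, 180, 180].

## Interface

Orientations are given as [roll, pitch, yaw] about the fixed x, y, z axes, in that order (R = Rz(yaw) Ry(pitch) Rx(roll)).
In Python, from bench import status, viewer, hand_in, r gives the robot as it stands.
- The arm moves only by the shell command python3 -m crank 'ROWS' [OPENING] [FORCE]. ROWS is a JSON object of lists of equal length, an entry for each row: "slide": the shift along the tool's x, y, z in m, a list of three; "twist": the turn about the tool's z in rad. A call has 1 to 8 rows; each row shifts and turns the commanded pose from where the row before left it, along the tool's axes as they then stand; what a row does not reach is not made up. A row lasts 1/10 s, in which the tool goes at most 50 mm and 8.59 degrees, less where a joint would pass 70% of its speed; a pose out of reach is approached as far as the arm can. A call with a gripper value outside its range is refused whole. OPENING is the closure, from 0 (fully open) to 1 (shut), set as the call begins (- or left out, the last holds). The fingers move at their own pace and stop on an object; FORCE is the grip in N (left out, the last holds). Time passes only in rows, so rows that do not move let the fingers close. It gives the time, the measured TCP pose, the force and the opening at its end, in the units of the state.
- status.sense(): the state, without advancing time (a new reading comes with each control period).
- viewer.snapshot(name): name is "side" or "top"; returns a dict with "img" (400x640x3 uint8, red, green, blue), "fx", "fy", "cx", "cy" (pixels), "R" (3x3) and "t" (3): a world point X has camera coordinates R X + t. Camera axes: x right, y down, z forward; pixel columns grow to the right and rows downward; lengths in mm; the calibration is good to about 2 mm. A picture is of the moment at which its call begins. There is no depth.
- hand_in(): hands the job in, once; it reports no verdict.
The state is a dict: "time": time; "joint_pos": joint angles; "qd": joint speeds; "joint_efforts": joint torques, N m; "tool_pos": TCP position; "tcp_rot": TCP orientation; "ft_force": force on the tool from outside, world axes, zero at the start; "wrist_torque": the same for the moment, N m; "finger_gap": finger opening in mm.
Only numpy, scipy, OpenCV 4.12 (cv2) and the standard library are available. Lean on these libraries where they do the work, as an engineer would, in place of code of your own. Each camera call takes 0.05 s, during which the arm holds its last target.

## Working session

There is one attempt and no reset: what is moved stays moved. The work goes in short steps, Python scripts to look and compute and a shell command to move; the robot and the scene stay as the last step left them, time stands still between calls to the robot, and variables do not carry over. Pictures are saved under pics/ and viewed, and the job is handed in when it is done.

```bash
ls; mkdir -p pics
python3 - <<'E'
from bench import status, viewer, r
import cv2,json,numpy as np
print(status.sense()); print([a for a in dir(r) if a[0]!='_'])
for n in("side","top"):
    s=viewer.snapshot(n); cv2.imwrite(f"pics/{n}0.png",s["img"][:,:,::-1])
    np.savez(f"pics/{n}.npz",**{k:np.array(v) for k,v in s.items()})
    print(n,s["fx"],s["cx"],s["cy"],np.round(s["R"],3).tolist(),s["t"])
E
```

```text
pics
{'time': 0.0, 'joint_pos': array([ 6.07658670e+01,  7.51655613e+00,  8.53287470e+01, -8.36317539e-04,
        8.72585020e+01, -4.89180800e+00]), 'qd': array([ 0.0636364 , -0.07390779,  0.05079897,  0.0482466 , -0.00811568,
        0.02281123]), 'joint_efforts': array([ 1.51939485e-04, -5.69410086e+01, -5.00547802e+01, -1.43525563e-04,
        1.50642759e-02, -1.50297575e-05]), 'tool_pos': array([247.02626951, 546.20940853, 230.23440235]), 'tcp_rot': array([-1.79896502e+02, -8.01967351e-03,  1.55657709e+02]), 'ft_force': array([-0.55836167, -0.56014031, -0.52329286]), 'wrist_torque': array([-0.05477286, -0.01592368, -0.02826747]), 'finger_gap': 85.25644656909135}
['PlanningError', 'grip_depth']
side 471.600897634695 315.8178774066786 201.5713205306659 [[0.691, -0.723, -0.017], [-0.472, -0.433, -0.767], [0.547, 0.539, -0.641]] [-369.12078155  340.35194171 1370.58661113]
top 483.2817167551668 313.0094714161426 194.8322410629357 [[0.028, -0.999, -0.017], [-0.996, -0.026, -0.09], [0.09, 0.02, -0.996]] [  -7.31257577  521.47924678 1468.42068406]
```

View pics/side0.png

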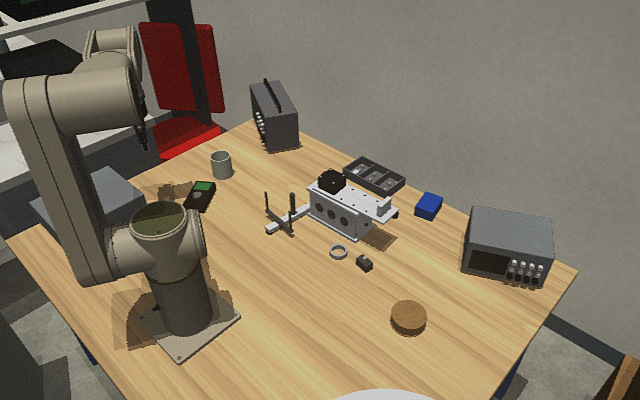

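View pics/top0.png

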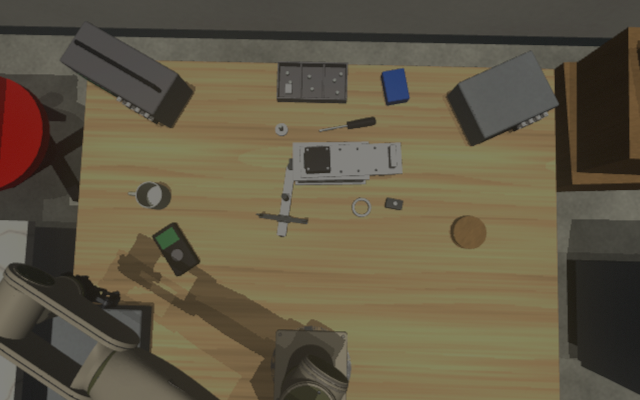

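The side view shows the leg at about (270,228), the stand at about (345,215) and the plate with its black head at (331,180). In the top view the stand and plate span columns 292–402 and rows 142–183. The leg runs from (291,165) to (283,235). I'll enlarge this area.

Run:
```python
import cv2
a=cv2.imread("pics/top0.png")[105:245,250:420]; cv2.imwrite("pics/topc.png",cv2.resize(a,None,fx=4.5,fy=4.2,interpolation=cv2.INTER_CUBIC))
a=cv2.imread("pics/side0.png")[150:280,250:420]; cv2.imwrite("pics/sidec.png",cv2.resize(a,None,fx=4.5,fy=4.5,interpolation=cv2.INTER_CUBIC))
```

```text
(no output)
```

View pics/topc.png

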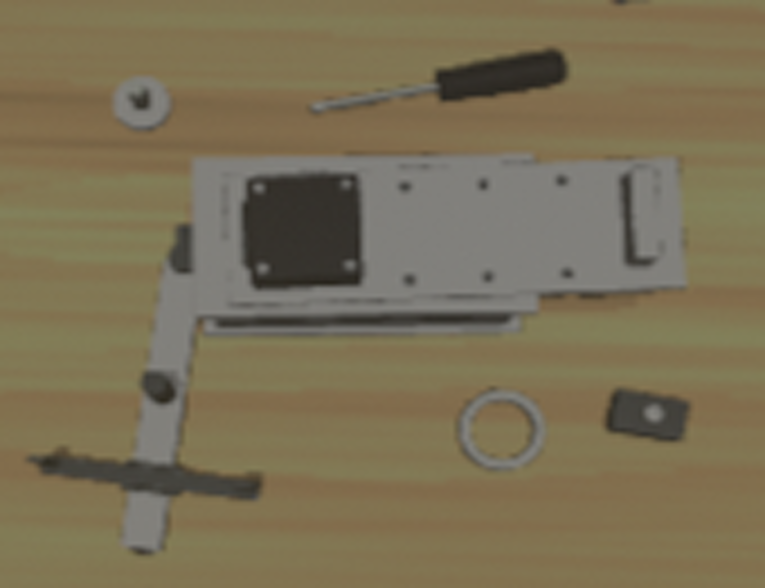

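View pics/sidec.png

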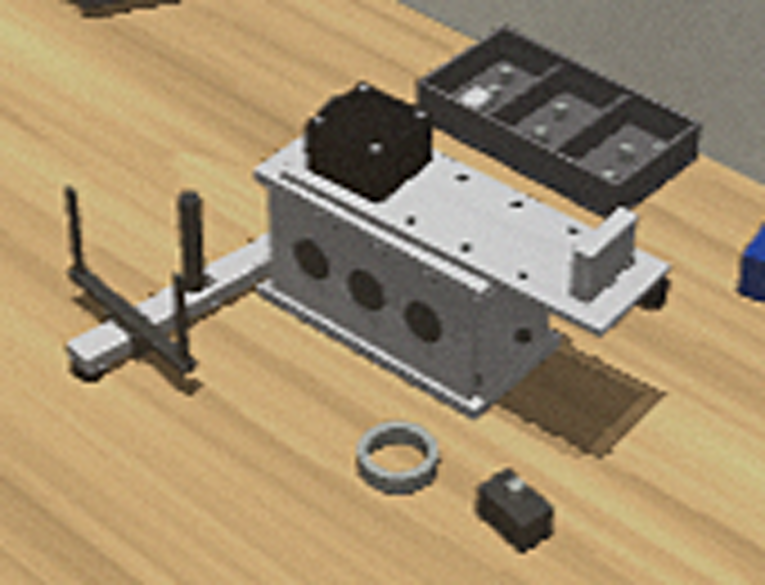

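```bash
cat > h.py <<'E'
import numpy as np
from scipy.optimize import least_squares
cams={n:dict(np.load(f"pics/{n}.npz")) for n in("side","top")}
def proj(n,X):
    c=cams[n]; p=np.atleast_2d(X)@c["R"].T+c["t"]
    return np.c_[c["fx"]*p[:,0]/p[:,2]+c["cx"],c["fy"]*p[:,1]/p[:,2]+c["cy"]]
def T(p,L):
    L=np.atleast_2d(np.array(L,float)); c,s=np.cos(p[2]),np.sin(p[2])
    return np.c_[p[0]+c*L[:,0]-s*L[:,1],p[1]+s*L[:,0]+c*L[:,1],L[:,2]]
tc=lambda u,v:("top",250+u/4.5-.5+.11,105+v/4.2-.5+.12)
sc=lambda u,v:("side",250+u/4.5-.39,150+v/4.5-.39)
def fit(obs,x0,dz=False):
    def f(p): return np.concatenate([ (proj(o[0],T(p,[L]))[0]-o[1:]) for L,o in obs])
    s=least_squares(f,x0,loss="soft_l1"); return s.x,f(s.x).reshape(-1,2)
E
cat > fit.py <<'E'
from h import *
st=[((110,-55,130),tc(193,157)),((110,55,130),tc(197,315)),((-110,-55,130),tc(535,155)),((-110,55,130),tc(537,312))]
P,e=fit(st,[700,0,1.57]);print("stand",P[:2],np.degrees(P[2]));print(e.round(1).tolist())
pl=[((-145,-45,138),tc(679,158)),((-145,45,138),tc(685,288)),((145,-45,138),tc(228,170)),((145,45,138),tc(230,303)),
((-107,-30,183),tc(632,167)),((-123,-30,183),tc(655,165)),((-123,30,183),tc(660,258)),((-107,30,183),tc(638,260))]
Q,e=fit(pl,[700,0,1.57]);print("plate",Q[:2],np.degrees(Q[2]));print(e.round(1).tolist())
hinge=T(P,[122,0,20])[0];print("hinge",hinge,"grip",T(Q,[-115,0,183])[0],"front",T(Q,[145,0,130])[0])
# leg: angle + gauge radius given stand
ob=[("p",sc(190,197)),("p",tc(152,384)),("l",sc(70,190)),("l",tc(38,458)),("r",sc(178,277)),("r",tc(254,484))]
def pts(th,g):
    d=np.array([np.sin(th),np.cos(th)]);n=np.array([np.cos(th),-np.sin(th)]);h=np.array([122,0])
    return dict(p=[*(h+100*d),115],l=[*(h+g*d+68*n),115],r=[*(h+g*d-68*n),115])
def f(x): return np.concatenate([proj(o[0],T(P,[pts(*x)[k]]))[0]-o[1:] for k,o in ob])
s=least_squares(f,[.2,150]);print("leg",s.x,f(s.x).reshape(-1,2).round(1).tolist())
print("post",T(P,[pts(*s.x)["p"]])[0])
for k in [(145,45,138),(-145,45,138),(-123,30,183),(-107,30,183)]: print(k,(proj("side",T(Q,[k]))[0]-[250,150])*4.5)
for k in [(110,55,130),(-110,55,130),(-110,55,0)]: print("st",k,(proj("side",T(P,[k]))[0]-[250,150])*4.5)
E
python3 fit.py
```

```text
stand [612.75046932 -43.47684959] 92.0009288336813
[[0.1, 0.0], [-0.7, 0.1], [0.2, -0.3], [0.4, 0.1]]
plate [ 616.36856997 -100.36755486] 93.32509497140717
[[0.2, -0.1], [0.3, 0.0], [-0.6, 0.3], [-0.2, -0.3], [-0.2, 0.3], [0.5, 0.6], [0.4, -0.2], [-0.5, -0.5]]
hinge [608.49075416  78.44876227  20.        ] grip [ 623.03871775 -215.17395333  183.        ] front [607.95838364  44.38833885 130.        ]
leg [1.34798569e-01 1.62175148e+02] [[-0.2, 0.4], [0.9, -0.5], [0.2, 0.3], [0.1, 0.1], [0.4, 0.3], [-1.3, -0.1]]
post [508.9890982  88.4197432 115.       ]
(145, 45, 138) [279.65433613 166.79312095]
(-145, 45, 138) [597.65561849 330.43404385]
(-123, 30, 183) [588.15605798 256.894225  ]
(-107, 30, 183) [568.89504769 247.36201483]
st (110, 55, 130) [250.28281561 168.03476231]
st (-110, 55, 130) [477.4095589  291.96683934]
st (-110, 55, 0) [470.92627897 421.65648771]
```

Stand, plate and leg fit to within about 1 px, and the sizes are consistent. The leg angle is about 0.135 rad, the post top is at about (509, 88) and the gauge sits about 162 mm from the hinge. I'll twist first.

```bash
cat > to.py <<'E'
import sys,numpy as np
from bench import status
from scipy.spatial.transform import Rotation as Rn
s=status.sense(); R=Rn.from_euler("xyz",s["tcp_rot"],degrees=True).as_matrix()
t=np.array([float(v) for v in sys.argv[1:4]])
print("pos",s["tool_pos"].round(1),"rot",s["tcp_rot"].round(2),"F",s["ft_force"].round(1),"gap",round(s["finger_gap"],1),"t",s["time"])
print("slide m",(R.T@(t-s["tool_pos"])/1000).round(4))
if len(sys.argv)>4: print("twist rad",np.radians((s["tcp_rot"][2]-float(sys.argv[4])+180)%360-180).round(4))
E
python3 -m crank '{"slide":[[0,0,0],[0,0,0],[0,0,0],[0,0,0]],"twist":[-0.11,-0.11,-0.105,0]}' 0 30
python3 to.py 509 88 230 174.3
```

```text
time: 0.5
tool_pos: [247.1, 546.4, 230.7]
tcp_rot: [-179.9, -0.0, 174.4]
ft_force: [-0.3, -0.4, 0.2]
finger_gap: 85.4
pos [247.1 546.4 230.7] rot [-1.7994e+02 -2.0000e-02  1.7438e+02] F [-0.3 -0.4  0.2] gap 85.4 t 0.5
slide m [-0.3055 -0.4305  0.001 ]
twist rad 0.0013
```

```bash
python3 -m crank '{"slide":[[-0.025,-0.036,0],[-0.025,-0.036,0],[-0.025,-0.036,0],[-0.025,-0.036,0],[-0.025,-0.036,0],[-0.025,-0.036,0],[-0.025,-0.036,0],[-0.025,-0.036,0]],"twist":[0,0,0,0,0,0,0,0]}'
python3 -m crank '{"slide":[[-0.026,-0.036,0],[-0.026,-0.036,0],[-0.026,-0.036,0],[-0.026,-0.034,0],[0,0,0],[0,0,0]],"twist":[0,0,0,0,0,0]}'
python3 to.py 509 88 68 174.3
python3 - <<'E'
from bench import viewer
import cv2
s=viewer.snapshot("side");cv2.imwrite("pics/s1.png",cv2.resize(s["img"][110:290,200:420,::-1],None,fx=3.5,fy=3.3,interpolation=cv2.INTER_CUBIC))
E
```

```text
time: 1.3
tool_pos: [418.0, 238.5, 231.2]
tcp_rot: [180.0, 0.0, 174.1]
ft_force: [0.5, 1.6, 0.3]
finger_gap: 85.5
time: 1.9
tool_pos: [506.9, 87.7, 230.9]
tcp_rot: [180.0, -0.1, 174.0]
ft_force: [0.3, 0.2, 0.2]
finger_gap: 85.2
pos [506.9  87.7 230.9] rot [ 1.7999e+02 -6.0000e-02  1.7400e+02] F [0.3 0.2 0.2] gap 85.2 t 1.9
slide m [-0.0022  0.0005  0.1629]
twist rad -0.0053
```

View pics/s1.png

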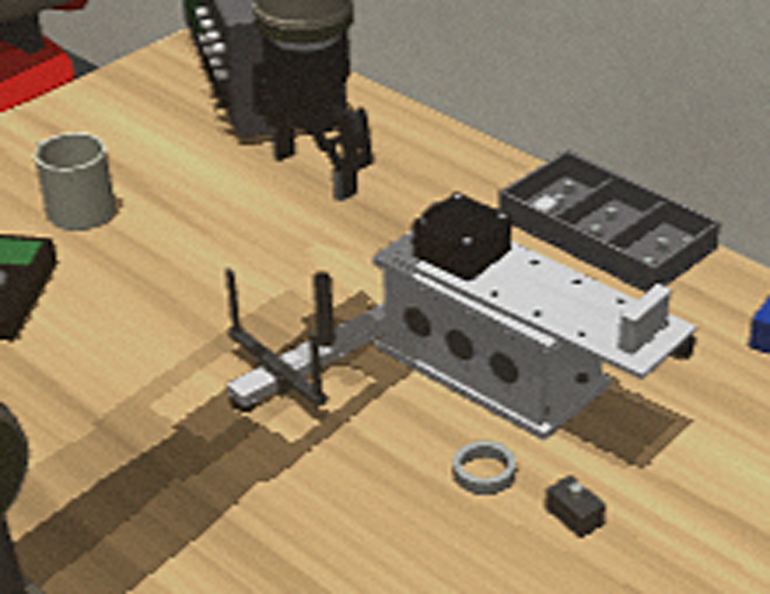

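The fingers, at crop positions (285,155) and (345,195), straddle the post at (322,275). I'll descend and close.

```bash
python3 -m crank '{"slide":[[-0.002,0,0.04],[0,0,0.04],[0,0,0.04],[0,0,0.02],[0,0,0.02],[0,0,0]],"twist":[0,0,0,0,0,0]}'
python3 -m crank '{"slide":[[0,0,0],[0,0,0],[0,0,0],[0,0,0],[0,0,0],[0,0,0],[0,0,0],[0,0,0]],"twist":[0,0,0,0,0,0,0,0]}' 0.75 40
python3 -m crank '{"slide":[[0,0,0],[0,0,0],[0,0,0],[0,0,0]],"twist":[0,0,0,0]}' 1 30
python3 to.py 609 78.4 68 92
python3 - <<'E'
from bench import viewer
import cv2,numpy as np
a=viewer.snapshot("side")["img"][150:250,240:340,::-1];b=viewer.snapshot("top")["img"][140:240,240:340,::-1]
cv2.imwrite("pics/s2.png",cv2.resize(np.hstack([a,b]),None,fx=4,fy=4,interpolation=cv2.INTER_CUBIC))
E
```

```text
time: 2.55
tool_pos: [505.6, 89.6, 68.0]
tcp_rot: [-180.0, -0.4, 174.3]
ft_force: [-0.9, 0.5, 0.7]
finger_gap: 85.4
time: 3.35
tool_pos: [508.9, 88.3, 71.3]
tcp_rot: [-180.0, -0.0, 174.3]
ft_force: [0.2, 0.1, 0.5]
finger_gap: 21.2
time: 3.75
tool_pos: [508.9, 88.3, 71.4]
tcp_rot: [180.0, -0.0, 174.3]
ft_force: [-1.1, -1.0, 1.7]
finger_gap: 17.1
pos [508.9  88.3  71.4] rot [180.    -0.   174.28] F [-1.1 -1.   1.7] gap 17.1 t 3.75
slide m [-1.006e-01  1.000e-04  3.300e-03]
twist rad 1.4361
```

View pics/s2.png

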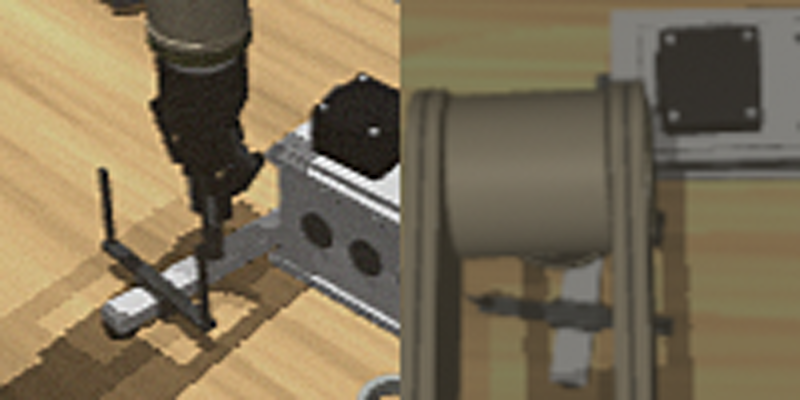

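Grip gap is 17 mm, so the post is held between the fingers, at about (208,215) in the left crop. Next I'll swing it about the hinge.

```bash
python3 -m crank '{"slide":[[-0.0007,0.012,0],[-0.0007,0.012,0],[-0.0007,0.012,0],[-0.0007,0.012,0],[-0.0007,0.012,0],[0,0,0]],"twist":[0.12,0.12,0.12,0.12,0.12,0]}'
python3 to.py 609 78.4 71 92
```

```text
time: 4.45
tool_pos: [532.5, 143.7, 71.4]
tcp_rot: [180.0, 0.0, 139.8]
ft_force: [-1.3, 0.1, 3.2]
finger_gap: 17.2
pos [532.5 143.7  71.4] rot [1.7997e+02 2.0000e-02 1.3981e+02] F [-1.3  0.1  3.2] gap 17.2 t 4.45
slide m [-0.1006 -0.0005  0.0004]
twist rad 0.8344
```

```bash
python3 -m crank '{"slide":[[-0.0007,0.012,0],[-0.0007,0.012,0],[-0.0007,0.012,0],[-0.0007,0.012,0],[-0.0007,0.012,0],[0,0,0]],"twist":[0.12,0.12,0.12,0.12,0.12,0]}'
python3 to.py 609 78.4 71 92
python3 -m crank '{"slide":[[-0.0007,0.012,0],[-0.0007,0.0115,0],[0,0,0],[0,0,0]],"twist":[0.12,0.115,0,0]}'
python3 to.py 609 78.4 71 92
```

```text
time: 5.05
tool_pos: [582.3, 175.3, 71.4]
tcp_rot: [180.0, -0.0, 105.6]
ft_force: [-0.7, 2.6, 3.4]
finger_gap: 16.9
pos [582.3 175.3  71.4] rot [ 1.7996e+02 -3.0000e-02  1.0557e+02] F [-0.7  2.6  3.4] gap 16.9 t 5.05
slide m [-0.1005 -0.0003  0.0003]
twist rad 0.2368
time: 5.45
tool_pos: [604.5, 178.6, 71.4]
tcp_rot: [-180.0, -0.0, 92.3]
ft_force: [-1.0, 3.9, 2.2]
finger_gap: 17.3
pos [604.5 178.6  71.4] rot [-1.7999e+02 -2.0000e-02  9.2350e+01] F [-1.   3.9  2.2] gap 17.3 t 5.45
slide m [-0.1003  0.0004  0.0003]
twist rad 0.0061
```

```bash
python3 -m crank '{"slide":[[0,0.002,0],[0,0.001,0],[0,0,0]],"twist":[0,0,0]}'
python3 -m crank '{"slide":[[0,-0.002,0],[0,0,0],[0,0,0],[0,0,0],[0,0,0],[0,0,0]],"twist":[0,0,0,0,0,0]}' 0.5
python3 -m crank '{"slide":[[0,0,0],[0,0,0],[0,0,-0.02],[0,0,-0.04],[0,0,-0.04],[0,0,-0.04],[0,0,-0.03],[0,0,0]],"twist":[0,0,0,0,0,0,0,0]}' 0
python3 to.py 623 -215 250 93.3
```

```text
time: 5.75
tool_pos: [604.7, 178.7, 71.3]
tcp_rot: [-179.6, 0.0, 92.3]
ft_force: [-16.7, 1.1, 13.3]
finger_gap: 17.4
time: 6.35
tool_pos: [605.9, 178.6, 71.2]
tcp_rot: [180.0, 0.0, 92.1]
ft_force: [-0.4, -0.1, -1.1]
finger_gap: 42.8
time: 7.15
tool_pos: [608.7, 179.3, 248.3]
tcp_rot: [179.4, -0.1, 92.1]
ft_force: [0.7, 0.5, 0.9]
finger_gap: 85.1
pos [608.7 179.3 248.3] rot [ 1.7942e+02 -1.0000e-01  9.2070e+01] F [0.7 0.5 0.9] gap 85.1 t 7.15
slide m [-3.945e-01  1.000e-04 -2.400e-03]
twist rad -0.0215
```

The stop is felt: 17 N with no motion, at the expected home position. I'm clear of the post and moving to above the grip block.

```bash
python3 -m crank '{"slide":[[0,0,0],[0,0,0],[0,0,0],[0,0,0],[0,0,0],[0,0,0],[0,0,0],[0,0,0]],"twist":[0.14,0.14,0.14,0.14,0.14,0.14,0.14,0.14]}'
python3 -m crank '{"slide":[[0,0,0],[0,0,0],[0,0,0],[0,0,0]],"twist":[0.14,0.14,0.15,0]}'
python3 to.py 623 -215 250 3.3
```

```text
time: 7.95
tool_pos: [605.5, 178.6, 240.1]
tcp_rot: [-180.0, 0.1, 27.6]
ft_force: [-0.0, 0.6, -0.8]
finger_gap: 85.4
time: 8.35
tool_pos: [605.5, 178.6, 240.3]
tcp_rot: [180.0, 0.1, 3.1]
ft_force: [0.3, 0.1, 0.0]
finger_gap: 85.5
pos [605.5 178.6 240.3] rot [1.7999e+02 7.0000e-02 3.1100e+00] F [0.3 0.1 0. ] gap 85.5 t 8.35
slide m [-0.0039  0.394  -0.0097]
twist rad -0.0033
```

```bash
python3 -m crank '{"slide":[[0,0.044,-0.005],[-0.002,0.044,-0.005],[-0.002,0.044,0],[0,0.044,0],[0,0.044,0],[0,0.044,0],[0,0.044,0],[0,0.044,0]],"twist":[-0.003,0,0,0,0,0,0,0]}'
python3 -m crank '{"slide":[[0,0.042,0],[0,0,0],[0,0,0]],"twist":[0,0,0]}'
python3 to.py 623 -215 144 3.3
python3 - <<'E'
from bench import viewer
import cv2,numpy as np
a=viewer.snapshot("side")["img"][130:270,250:430,::-1];b=viewer.snapshot("top")["img"][100:240,220:420,::-1]
cv2.imwrite("pics/s3.png",cv2.resize(a,None,fx=4.4,fy=4.2,interpolation=cv2.INTER_CUBIC))
cv2.imwrite("pics/t3.png",cv2.resize(b,None,fx=4,fy=4,interpolation=cv2.INTER_CUBIC))
E
```

```text
time: 9.15
tool_pos: [622.5, -174.7, 250.8]
tcp_rot: [-180.0, 0.0, 3.7]
ft_force: [-0.1, 0.1, 0.2]
finger_gap: 85.5
time: 9.45
tool_pos: [624.8, -216.0, 250.3]
tcp_rot: [-180.0, 0.1, 3.5]
ft_force: [-0.2, 0.5, -0.6]
finger_gap: 85.5
pos [ 624.8 -216.   250.3] rot [-1.7995e+02  6.0000e-02  3.5200e+00] F [-0.2  0.5 -0.6] gap 85.5 t 9.45
slide m [-0.0016 -0.001   0.1063]
twist rad 0.0038
```

View pics/s3.png

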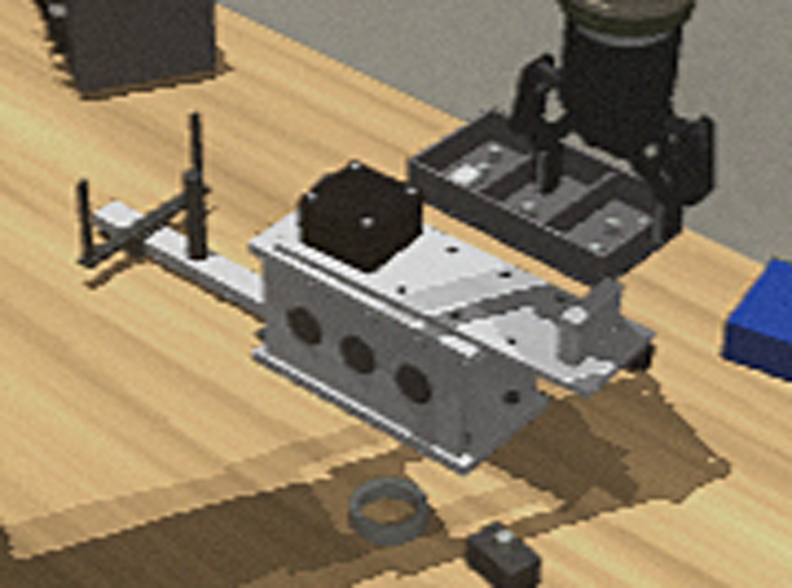

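View pics/t3.png

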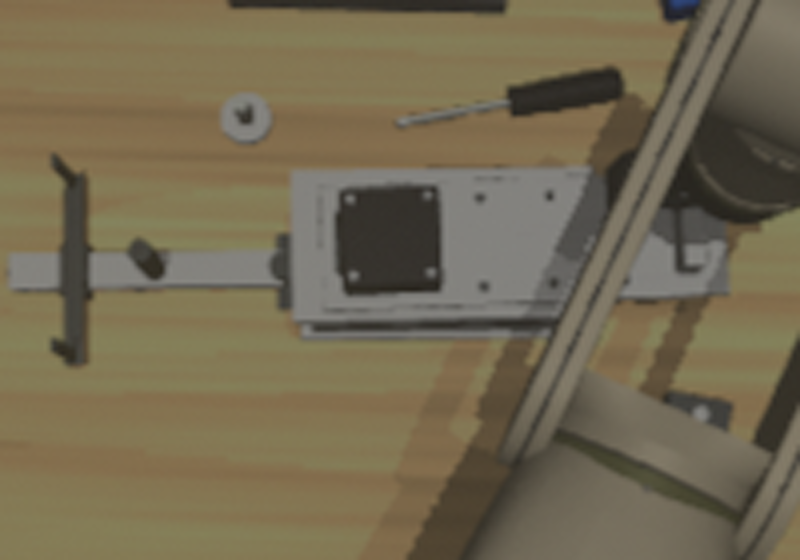

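The leg lies straight out: in the top crop it runs from (12,270) to (285,270) with its pointers at (55,157) and (57,345). I'll measure the mark.

```bash
cat > mark.py <<'E'
from h import *
P=np.array([612.75,-43.48,np.radians(92.0)])
t=lambda u,v:("top",220+u/4-.38,100+v/4-.38)
s=lambda u,v:("side",250+u/4.4-.39,130+v/4.2-.38)
ob=[((0,-68,115),t(55,158)),((0,68,115),t(56,345)),((0,-68,115),s(194,116)),((0,68,115),s(83,184)),((0,-75,32),t(75,176)),((0,75,32),t(76,362))]
M,e=fit(ob,[600,240,1.57]);print("mark",M[:2],np.degrees(M[2]),e.round(1).tolist())
for o in (ob[:2],ob[2:4],ob[4:]): print(fit(o,[600,240,1.57])[0])
d=M[:2]-P[:2];c,sn=np.cos(P[2]),np.sin(P[2]);print("in stand",c*d[0]+sn*d[1],-sn*d[0]+c*d[1])
print("grip goal (straight along mark yaw92):",M[:2]-260*np.array([c,sn]), "stand y=0:",(P[:2]+ (c*d[0]+sn*d[1]-260)*np.array([c,sn])))
E
python3 mark.py
```

```text
mark [601.99165802 239.88650152] 92.79976991964017 [[0.1, 0.4], [0.1, -0.3], [0.1, -0.3], [-0.2, -0.1], [-0.1, -0.8], [-0.0, 0.7]]
[602.21535624 240.21999268   1.61890664]
[601.35844465 238.97933394   1.62409801]
[601.79452968 239.75584795   1.61862569]
in stand 283.5693430237584 0.8624400032875137
grip goal (straight along mark yaw92): [611.06552716 -19.95511351] stand y=0: [611.92744179 -19.92501478]
```

```bash
python3 -m crank '{"slide":[[-0.0015,-0.001,0.03],[0,0,0.03],[0,0,0.02],[0,0,0.015],[0,0,0.009],[0,0,0],[0,0,0]],"twist":[0.004,0,0,0,0,0,0]}'
python3 to.py 623 -215 144 3.3
```

```text
time: 10.25
tool_pos: [624.4, -213.9, 148.4]
tcp_rot: [180.0, -0.1, 3.2]
ft_force: [0.8, 0.2, 0.6]
finger_gap: 85.5
pos [ 624.4 -213.9  148.4] rot [ 1.7996e+02 -7.0000e-02  3.2400e+00] F [0.8 0.2 0.6] gap 85.5 t 10.25
slide m [-0.0014  0.0011  0.0044]
twist rad -0.0011
```

The side view and both heights put the mark at (602, 240), 283.6 mm along the stand and within its given range. Now I'll close on the block.

```bash
python3 -m crank '{"slide":[[0,0,0],[0,0,0],[0,0,0],[0,0,0],[0,0,0],[0,0,0],[0,0,0],[0,0,0]],"twist":[0,0,0,0,0,0,0,0]}' 0.75 30
python3 -m crank '{"slide":[[0,0,0],[0,0,0],[0,0,0],[0,0,0]],"twist":[0,0,0,0]}' 1 30
python3 -m crank '{"slide":[[0,0,0],[0,0,0],[0,0,0],[0,0,0]],"twist":[0,0,0,0]}' 1 100
python3 to.py 611.9 -20 148 2.3
python3 - <<'E'
from bench import viewer
import cv2,numpy as np
a=viewer.snapshot("side")["img"][130:270,250:430,::-1]
cv2.imwrite("pics/s4.png",cv2.resize(a,None,fx=4.4,fy=4.2,interpolation=cv2.INTER_CUBIC))
E
```

```text
time: 11.05
tool_pos: [623.7, -214.0, 147.3]
tcp_rot: [180.0, 0.0, 3.2]
ft_force: [0.8, 0.0, -0.1]
finger_gap: 21.7
time: 11.45
tool_pos: [623.6, -214.2, 147.4]
tcp_rot: [180.0, 0.0, 3.2]
ft_force: [-1.8, -2.0, 1.6]
finger_gap: 15.5
time: 11.85
tool_pos: [623.7, -214.2, 147.5]
tcp_rot: [180.0, 0.0, 3.2]
ft_force: [-4.0, -2.6, 4.2]
finger_gap: 14.8
pos [ 623.7 -214.2  147.5] rot [179.98   0.     3.19] F [-4.  -2.6  4.2] gap 14.8 t 11.85
slide m [-0.0009 -0.1945 -0.0006]
twist rad 0.0155
```

View pics/s4.png

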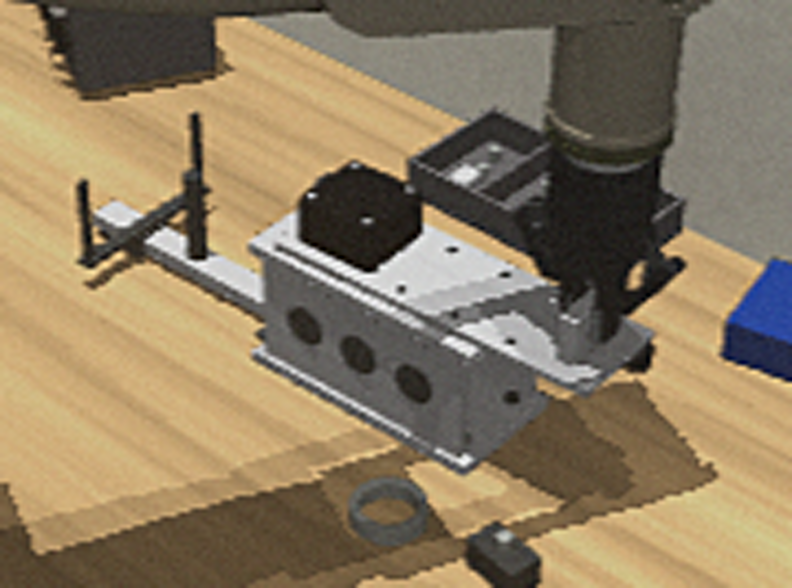

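The block is gripped at a 15 mm gap, with the pads around it at about (575,320). I'll slide the plate out in stages.

```bash
python3 -m crank '{"slide":[[0,-0.005,0],[0,-0.015,0],[0,-0.02,0],[0,-0.02,0],[0,-0.02,0],[0,-0.02,0]],"twist":[0,0.004,0.004,0.004,0.0035,0]}'
python3 to.py 611.9 -20 147.5 2.3
python3 -m crank '{"slide":[[0,-0.02,0],[0,-0.02,0],[0,-0.015,0],[0,-0.01,0],[0,0,0]],"twist":[0,0,0,0,0]}'
python3 to.py 611.9 -20 147.5 2.3
python3 - <<'E'
from bench import viewer
import cv2,numpy as np
a=viewer.snapshot("side")["img"][110:250,230:410,::-1];b=viewer.snapshot("top")["img"][100:240,220:420,::-1]
cv2.imwrite("pics/s5.png",cv2.resize(a,None,fx=4.4,fy=4.2,interpolation=cv2.INTER_CUBIC))
cv2.imwrite("pics/t5.png",cv2.resize(b,None,fx=4,fy=4,interpolation=cv2.INTER_CUBIC))
E
```

```text
time: 12.5
tool_pos: [619.4, -114.1, 147.5]
tcp_rot: [179.9, -0.1, 2.2]
ft_force: [0.3, -5.5, 1.5]
finger_gap: 15.0
pos [ 619.4 -114.1  147.5] rot [ 1.7994e+02 -8.0000e-02  2.2500e+00] F [ 0.3 -5.5  1.5] gap 15.0 t 12.5
slide m [-0.0038 -0.0943 -0.0001]
twist rad -0.0009
time: 13.0
tool_pos: [616.7, -47.3, 147.5]
tcp_rot: [-179.9, -0.1, 2.4]
ft_force: [-0.1, 5.2, 2.4]
finger_gap: 14.7
pos [616.7 -47.3 147.5] rot [-1.7992e+02 -5.0000e-02  2.3800e+00] F [-0.1  5.2  2.4] gap 14.7 t 13.0
slide m [-0.0036 -0.0275  0.    ]
twist rad 0.0013
```

View pics/s5.png

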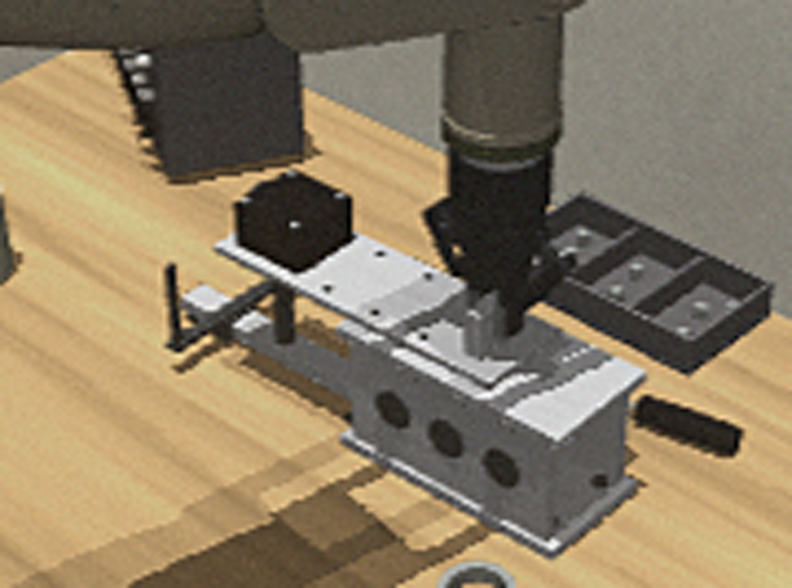

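View pics/t5.png

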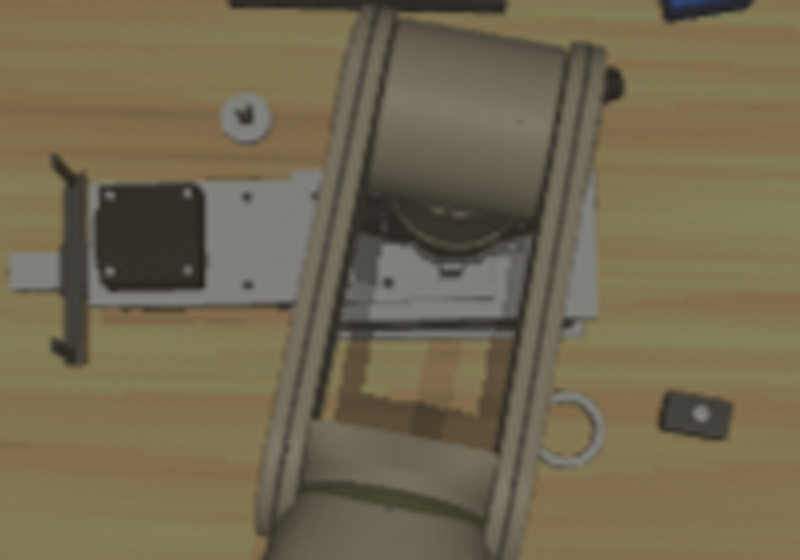

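```bash
cat > p5.py <<'E'
from h import *
t=lambda u,v:("top",220+u/4-.38,100+v/4-.38)
s=lambda u,v:("side",230+u/4.4-.39,110+v/4.2-.38)
ob=[((145,-45,138),t(90,183)),((145,45,138),t(88,306)),((130,-35,183),t(97,186)),((60,-35,183),t(203,183)),((60,35,183),t(206,288)),((130,35,183),t(104,290)),((145,45,138),s(216,246)),((-145,45,138),s(490,382))]
Q,e=fit(ob,[600,60,1.6]);print(Q[:2],np.degrees(Q[2]),e.round(1).tolist())
F=T(Q,[145,0,130])[0];print("front",F,"grip",T(Q,[-115,0,183])[0])
d=np.array([np.cos(np.radians(92.3)),np.sin(np.radians(92.3))]);D=np.array([602,239.9])-F[:2];print("to go along",D@d,"lat(stand y)",-D[0]*d[1]+D[1]*d[0])
E
python3 p5.py
```

```text
[610.21892879  65.85519283] 92.96955781469163 [[0.0, 0.4], [0.8, 0.6], [1.0, -0.0], [-0.4, 0.1], [-0.8, -1.3], [-0.4, -1.1], [-0.8, 0.3], [0.1, 0.7]]
front [602.70715149 210.66048693 130.        ] grip [616.17654526 -48.99038526 183.        ]
to go along 29.244336827985933 lat(stand y) -0.4668522669241213
```

```bash
python3 -m crank '{"slide":[[-0.001,-0.007,0],[-0.001,-0.008,0],[-0.001,-0.007,0],[-0.0005,-0.005,0],[0,0,0],[0,0,0]],"twist":[0.003,0.004,0.003,0,0,0]}'
python3 to.py 611.9 -20 147.5 2.0
python3 - <<'E'
from bench import viewer
import cv2,numpy as np
a=viewer.snapshot("side")["img"][140:220,250:350,::-1];b=viewer.snapshot("top")["img"][130:200,220:320,::-1]
cv2.imwrite("pics/s6.png",cv2.resize(a,None,fx=7,fy=7,interpolation=cv2.INTER_CUBIC))
cv2.imwrite("pics/t6.png",cv2.resize(b,None,fx=7,fy=7,interpolation=cv2.INTER_CUBIC))
E
```

```text
time: 13.7
tool_pos: [612.3, -23.0, 147.8]
tcp_rot: [180.0, -0.1, 1.7]
ft_force: [2.0, -4.2, 6.0]
finger_gap: 14.7
pos [612.3 -23.  147.8] rot [ 1.7996e+02 -6.0000e-02  1.7000e+00] F [ 2.  -4.2  6. ] gap 14.7 t 13.7
slide m [-0.0003 -0.0031  0.0003]
twist rad -0.0053
```

View pics/s6.png

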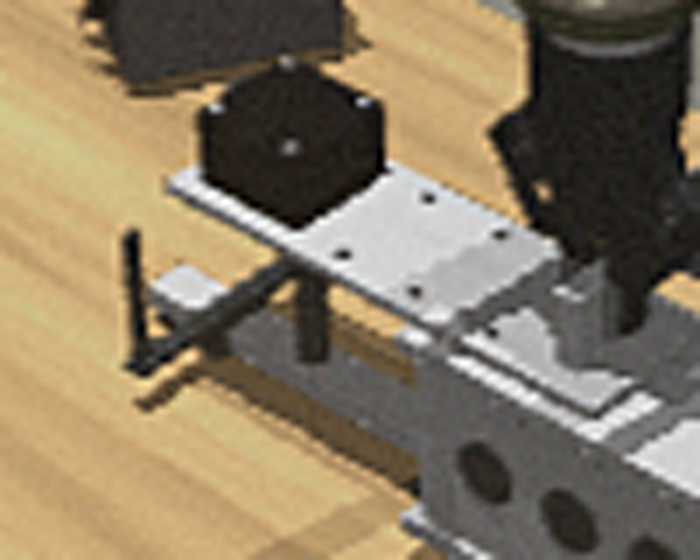

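View pics/t6.png

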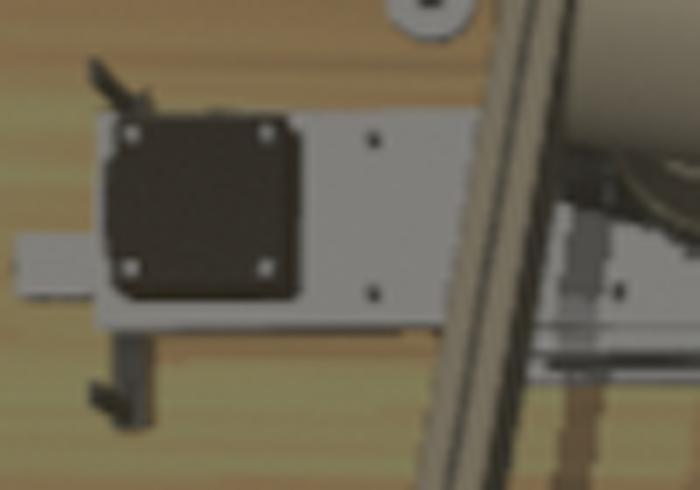

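```bash
cat > p6.py <<'E'
from h import *
t=lambda u,v:("top",220+u/7-.43,130+v/7-.43)
s=lambda u,v:("side",250+u/7-.43,140+v/7-.43)
ob=[((145,-45,138),t(99,112)),((145,45,138),t(96,328)),((145,45,138),s(169,185)),((-145,45,138),s(595,410)),((130,-35,183),t(113,117)),((60,-35,183),t(298,117)),((60,35,183),t(299,299)),((130,35,183),t(117,299))]
Q,e=fit(ob,[600,90,1.6]);print(Q[:2],np.degrees(Q[2]),e.round(1).tolist())
Q2,e=fit(ob[:2],[600,90,1.6]);print("edge only",T(Q2,[145,0,130]))
mk=[((0,-68,115),t(95,64)),((0,68,115),t(96,391)),((0,68,115),s(131,233))]
M,e=fit(mk,[600,240,1.6]);print("mark",M[:2],np.degrees(M[2]),e.round(1).tolist())
d=np.array([np.cos(np.radians(92.3)),np.sin(np.radians(92.3))])
for F in (T(Q,[145,0,130])[0],T(Q2,[145,0,130])[0]):
  for m in ((602,239.9),M[:2]):
    D=np.array(m)-F[:2];print("to go along",D@d,"lat",-D[0]*d[1]+D[1]*d[0])
E
python3 p6.py
```

```text
[607.00933641  89.91527211] 92.27155945536856 [[0.2, 0.5], [0.6, 0.6], [-0.7, -0.1], [-0.1, 0.7], [0.7, 0.2], [-0.7, -0.2], [-0.8, -1.3], [0.1, -0.9]]
edge only [[602.86997323 236.05696937 130.        ]]
mark [603.49839249 241.19561967] 92.55314526894368 [[0.0, 0.3], [-0.1, -0.4], [0.0, 0.1]]
to go along 5.064950971090582 lat -0.9418798541424729
to go along 6.299393709459169 lat -2.491060768256566
to go along 3.8748482496677523 lat 0.7150446649027297
to go along 5.1092909880363395 lat -0.8341362492113636
```

```bash
python3 -m crank '{"slide":[[0,-0.003,0],[0,-0.002,0],[0,0,0],[0,0,0]],"twist":[0,0,0,0]}'
python3 to.py 611.9 -18 147.8 2.0
python3 - <<'E'
from bench import viewer
import cv2,numpy as np
a=np.mean([viewer.snapshot("side")["img"].astype(float) for i in range(4)],0).astype(np.uint8)[150:205,250:330,::-1];b=np.mean([viewer.snapshot("top")["img"].astype(float) for i in range(4)],0).astype(np.uint8)[130:195,220:290,::-1]
cv2.imwrite("pics/s7.png",cv2.resize(a,None,fx=9,fy=9,interpolation=cv2.INTER_CUBIC))
cv2.imwrite("pics/t7.png",cv2.resize(b,None,fx=9,fy=9,interpolation=cv2.INTER_CUBIC))
E
```

```text
time: 14.2
tool_pos: [612.1, -18.6, 147.8]
tcp_rot: [179.9, -0.0, 1.7]
ft_force: [0.5, -7.1, 5.7]
finger_gap: 14.6
pos [612.1 -18.6 147.8] rot [ 1.7992e+02 -5.0000e-02  1.6800e+00] F [ 0.5 -7.1  5.7] gap 14.6 t 14.2
slide m [-0.0002 -0.0006  0.    ]
twist rad -0.0055
```

View pics/s7.png

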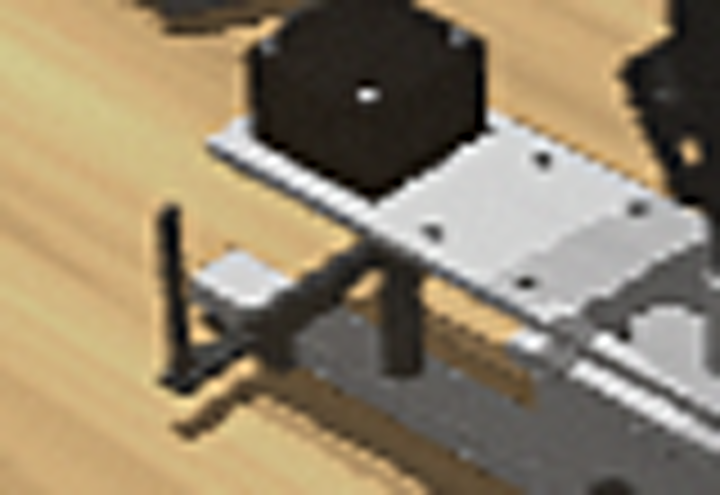

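View pics/t7.png

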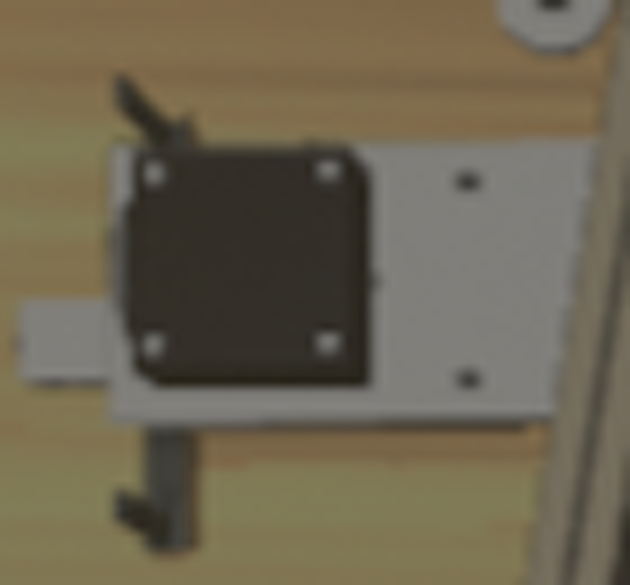

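```bash
cat > p7.py <<'E'
from h import *
t=lambda u,v:("top",220+u/9-.44,130+v/9-.44)
s=lambda u,v:("side",250+u/9-.44,150+v/9-.44)
pe=[((145,-45,138),t(110,146)),((145,45,138),t(107,419))]
ps=[((145,45,138),s(207,141))]
mt=[((0,-68,115),t(122,80)),((0,68,115),t(124,500))]
ms=[((0,68,115),s(169,208))]
sx=lambda ob: fit(ob,[603,240,1.61])[0]
Q=sx(pe);M=sx(mt);F=T(Q,[145,0,130])[0]
d=np.array([np.cos(np.radians(92.3)),np.sin(np.radians(92.3))])
print("top: front",F,"mark",M,"to go",(M[:2]-F[:2])@d)
# side: intersect ray with known plane z
def ray(o,z):
    f=lambda p:proj(o[0],[[p[0],p[1],z]])[0]-o[1:]
    return least_squares(f,[600,240]).x
c=ray(ps[0][1],138);m=ray(ms[0][1],115);print("side: corner",c,"pointer",m,"to go",(m-c)@d,"lat",(m-c)@[-d[1],d[0]],"expect 23")
print((np.array([602,239.9])-F[:2])@d)
E
python3 p7.py
```

```text
top: front [602.88143041 241.49405979 130.        ] mark [604.29993298 241.09713362   1.61839466] to go -0.45353344962606135
side: corner [558.2243161  237.57898438] pointer [536.94227517 239.61216605] to go 2.885630173161029 lat 21.183300792463506 expect 23
-1.557402224179634
```

```bash
cat > p8.py <<'E'
from h import *
from bench import viewer
g=np.mean([viewer.snapshot("top")["img"].astype(float) for i in range(4)],0).mean(2)
print(g[[150,152,154,172,174],227:240].round(0).astype(int))
print("bar rows",g[[178,180,182,184],230:246].round(0).astype(int))
gs=np.mean([viewer.snapshot("side")["img"].astype(float) for i in range(4)],0).mean(2)
print("side ptr",gs[170:182,264:274].round(0).astype(int))
print("side corner",gs[160:172,268:282].round(0).astype(int))
E
python3 p8.py
```

```text
[[108 108 108 107 103 114 126  98  47  71  74  53  46]
 [109 108 108 108 104 114 111  74  44  46  46  46  46]
 [112 111 111 111 106 104  86  49  44  46  46  46  46]
 [ 92  95  91  91  95 114 126 122 114  91  55  40  40]
 [110 110 109 110 111 120 126 127 126 126 126 126 127]]
bar rows [[108 109 108 108 108  96  69  57  57  56  56  62  79  90  90  90]
 [110 110 110 110 110  97  71  61  61  61  60  61  84 100  99  99]
 [112 112 112 112 112  99  73  62  63  63  62  68  94 110 109 109]
 [113 113 102  88  92  92  74  63  59  59  62  71  98 113 113 113]]
side ptr [[172 172 177 176 179 177 175 174 174 174]
 [169 169 174 177 179 182 179 178 174 174]
 [165 166 173 181 140 142 175 180 178 178]
 [171 168 172 144  69  45 155 183 177 176]
 [174 174 180 100  21  38 158 178 174 176]
 [171 175 183 101  22  22 150 174 170 172]
 [168 173 183 112  37  18 151 174 168 165]
 [161 167 178 112  34  22 158 178 169 162]
 [160 164 177 128  52  24 119 169 171 162]
 [166 164 170 126  54  22 119 172 139 195]
 [172 169 174 120  51  24  76 183 220 218]
 [170 173 176 154  75  25  78 104 181 220]]
side corner [[167 165 161 160 161 159 162 161 166  96  26  28  30  33]
 [169 170 166 164 162 160 160 164 173  97  23  28  34  33]
 [171 173 170 166 165 160 158 156 166 121  48  26  30  34]
 [175 173 172 172 170 163 158 178 218 159  52  26  29  31]
 [176 176 175 171 170 165 181 207 220 149  45  18  30  28]
 [179 178 175 174 171 209 223 218 219 197  88   6  17  30]
 [178 178 177 180 159 102 154 214 224 225 230 143  31  10]
 [178 178 178 177 180 141  86  69 163 219 228 230 236 146]
 [176 174 176 178 180 180 184 129  74  90 168 220 230 231]
 [179 177 174 174 179 178 183 184 141 100  83 100 173 221]
 [179 177 175 174 174 174 175 179 179 182 163 109  83 100]
 [179 182 179 178 174 174 173 174 176 179 181 182 159 109]]
```

```bash
cat > p9.py <<'E'
from h import *
d=np.array([np.cos(np.radians(92.3)),np.sin(np.radians(92.3))])
def ray(n,u,v,z): return least_squares(lambda p:proj(n,[[p[0],p[1],z]])[0]-[u,v],[600,240]).x
o=np.array([602.5,0])
for off in (0,.5):
  print("off",off)
  for v in (152,174): print("front",(ray("top",231.9+off,v+off,138)-o)@d)
  print("bar left-7",(ray("top",235.45+off,182+off,32)-o)@d-7)
  print("bar right(z32)+7",(ray("top",241.7+off,182+off,32)-o)@d+7,"z24",(ray("top",241.7+off,182+off,24)-o)@d+7)
  c=ray("side",273+off,165.6+off,138); p=ray("side",268.4+off,172.8+off,115)
  print("side corner",(c-o)@d,c,"ptr",(p-o)@d,p)
E
python3 p9.py
```

```text
off 0
front 240.54762351187435
front 240.34304900088318
bar left-7 241.91468500544033
bar right(z32)+7 236.58051858930438 z24 237.8979162510062
side corner 236.26759025734043 [557.73051778 234.65995389] ptr 241.30560901348284 [536.56538222 238.85195491]
off 0.5
front 239.09851635608956
front 238.8999832574478
bar left-7 240.363842161882
bar right(z32)+7 235.03219094407703 z24 236.34120309651414
side corner 232.64637788181687 [556.85194215 231.00053465] ptr 237.69998965761292 [535.7425982  235.21038209]
```

```bash
cat >> p9.py <<'E'
print("---")
for u,v in ((272.9,165),(274.2,164),(275.17,163)): c=ray("side",u,v,138);print((c-o)@d,c)
# pointer columns: centre at several rows; vertical axis ray vs model: fit (x,y) of vertical pointer centre line
rows=[(174,268.05),(175,268.0),(176,268.1)]
M=np.array([602.5,240.5])
n=np.array([d[1],-d[0]])  # +x world side
for al in (236,238,240,242):
  q=o+al*d-68*n
  print(al,proj("side",[[*q,115],[*q,100]]).round(2).tolist())
E
python3 p9.py | sed -n '/---/,$p'
```

```text
---
239.22897774755518 [560.01774099 237.71559339]
240.07522757226405 [567.46323606 238.86156748]
241.85373484279754 [574.13386588 240.90942885]
236 [[267.1, 174.83], [267.44, 178.14]]
238 [[266.72, 174.62], [267.06, 177.92]]
240 [[266.33, 174.4], [266.68, 177.71]]
242 [[265.95, 174.19], [266.3, 177.5]]
```

The front edge measures 240.1–240.5 mm along the slide line and the mark about 240, so they agree within measurement error. I'll make one last check of the whole scene before handing in.

```bash
python3 -m crank '{"slide":[[0,0,0],[0,0,0],[0,0,0]],"twist":[0,0,0]}'
python3 - <<'E'
from bench import viewer
import cv2
cv2.imwrite("pics/s9.png",viewer.snapshot("side")["img"][:,:,::-1]);
E
```

```text
time: 15.3
tool_pos: [612.1, -18.6, 147.8]
tcp_rot: [179.9, -0.1, 1.7]
ft_force: [1.5, -6.1, 6.0]
finger_gap: 14.8
```

View pics/s9.png

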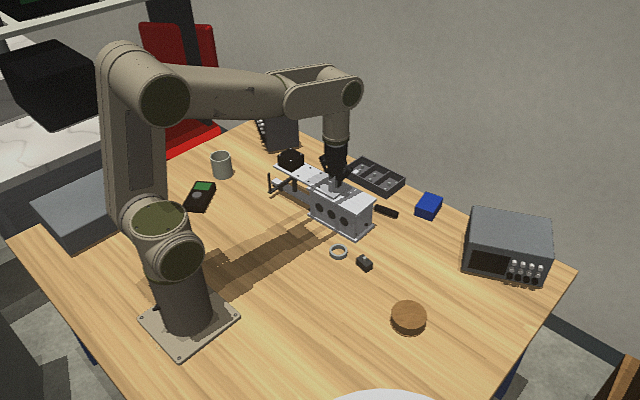

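The plate is held level over the leg, with its head at (290,158). The mug, meter, ring, block and reel are where they started. I'm handing in.

```bash
python3 -c "
from bench import hand_in
print(hand_in())"
```

```text
the job is handed in; nothing more can be done
None
```

I swung the leg by its post until it reached the end stop, then slid the plate out over it. I handed the job in at about 15.3 s, with the gripper still holding the plate.

- **Leg:** the push on the post rose to about 17 N with no movement, at the expected home position. In the pictures after I let go, it stayed straight out.
- **Plate position:** the front edge measured 240.1–240.5 mm along the slide line. The gauge came out at about 240 mm, but single readings ran from 239 to 241.3 mm. Readings from the corner tip and pointer tip in the side view, which I judged less reliable, put the plate 3–5 mm short. I trusted the edge and bar readings and left it there.
- **Sideways and heading:** the sideways readings disagreed by about 3 mm between the cameras, around zero. The plate's heading measured 92.3°, with the stand at 92.0–92.3°. That was before the last 5 mm of travel, which included no turning.
- **Level hold:** the tool stayed upright, its height changed only 0.3 mm during the slide, and it was pressing down with about 6 N.
- **Other things:** the mug, meter, ring, block and reel looked unmoved in the last side view. The mount post and screwdriver were checked only by eye in earlier pictures, where they looked unmoved.

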